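Let the oil trolley down the serving rail and catch it

ROBOT

A 7-joint arm with a two-finger parallel gripper is mounted at the origin on the work surface. World frame = base frame: x ahead of the robot, y to its left, z up, the work surface at z = 0. Lengths are in m, angles in rad, forces in N, time in s.
With the tool pointing down it reaches from about 0.425 to 0.875 m from the base axis. Payload 4.7 kg.
Tool frame: the origin (TCP) lies midway between the tips of the shut fingers; the grasp point (between the pads) lies 19 mm behind it; z points along the fingers, x is the direction in which the jaws open and shut, and the axes are right-handed (so a half turn about z gives the same grasp; the last joint's range is limited). The gripper opens to 87 mm and grips with 3 to 60 N. Pads are 19 mm wide; open, the fingers measure 117 mm over their backs; the gripper's body (75 mm by 190 mm) begins 51 mm behind the grasp point.
Start: joints at [1.177, 0.321, -0.07, 1.45, 0.023, 1.371, -0.057], TCP at [0.258, -0.597, 0.191] pointing down, gripper open.
Joint ranges: [-2.86, 2.86], [-0.3, 2.09], [-1.38, 1.24], [0.06, 2.45], [-1.56, 4.7], [0.09, 2.05], [-2.69, 2.69]. Speed limits (rad/s): [2.57, 2.57, 3.14, 3.14, 3.14, 3.14, 3.14].

INTERFACE

Orientations are given as a rotation vector (axis times angle).
In Python, from bench import get_state, eyes, ticket gives the robot as it stands.
- The arm moves only by the tool carry_out, never from a script. Its argument "motion" is a list of rows, each a list of 2 entries, a list of its own where there are three numbers: the shift along the world's x, y, z in m, then the turn about the world's z in rad. A call has 1 to 20 rows; each row is the pose to reach, as a shift and turn from the pose commanded when the call began; what a row does not reach only later rows make up. A row lasts 1/10 s, in which the tool goes at most 50 mm and 8.59 degrees, less where a joint would pass 70% of its speed; a pose out of reach is approached as far as the arm can. A call with a gripper value outside its range is refused whole. "grip" is the gripper command: -1 is fully open, 1 is shut, values between are in proportion, set as the call begins (left out, the last holds). The fingers move at their own pace and stop on an object; "squeeze" is the grip in N (left out, the last holds). Time passes only in rows, so rows that repeat a pose let the fingers close. It gives the time, the measured TCP pose, the force and the opening at its end, in the units of the state.
- get_state(): the state, without advancing time (a new reading comes with each control period).
- eyes.get_image(name): name is "scene" or "top"; returns a dict with "pixels" (400x640x3 uint8, blue, green, red), "mtx" (3x3 intrinsics, pixels), "extrinsics" (4x4, takes a point from camera to world coordinates). Camera axes: x right, y down, z forward; pixel columns grow to the right and rows downward; lengths in m; the calibration is good to about 2 mm. A picture is of the moment at which its call begins. There is no depth.
- ticket.close_job(): hands the job in, once; it reports no verdict.
The state is a dict: "time": time; "joint_positions": joint angles; "qd": joint speeds; "joint_torque": joint torques, N m; "position": TCP position; "tool_rot": TCP orientation; "ft_force": force on the tool from outside, world axes, zero at the start; "torque": the same for the moment, N m; "grip_width": opening from 0.0 (shut) to 1.0 (fully open).
Only numpy, scipy, OpenCV 4.12 (cv2) and the standard library are available. Lean on these libraries where they do the work, as an engineer would, in place of code of your own. Each camera call takes 0.05 s, during which the arm holds its last target. There are 200 camera calls.

TASK

Press the steel pad of the serving rail fully down to let the trolley with the tall oil bottle go, and let it roll by itself, untouched, until its end board is well past the brass marks on the rims. Then catch it softly by its end board, so that the bottle neither topples nor rocks, and hold it still on the slope for two seconds, clear of the end pegs. Last, let it down slowly until its end board rests against the end pegs, take the gripper away, and leave the bottle standing in its seat and everything else on the counter where it is.

Things in the scene. Friction and masses are not known exactly. Their poses are not given: they have to be found in the camera images.
- rack: Wooden serving rail, fixed. Origin on the counter under the middle of its sloping deck; z up, y horizontal and UPHILL (the trolley rolls to -y), x across. Deck 190 mm wide, y -320 to 300 mm, slope 0.05 rad: its top is at z = 55 + 0.05 y mm. Side rims 20 mm high at x = +-99. Two end pegs at x = +-66, 20 wide, 45 high (mm), uphill faces at y = -260: fingers pass between them (112 mm free).
- marks (a point): Point on the deck's middle line (rack x = 0, y = 10 mm), level with the small brass mark set in the top of each side rim. The trolley must still roll untouched until the face of its end board is 20 to 30 mm below this line (joint trolley 0.15 to 0.16).
- trolley (a joint): How far the wheeled aluminium trolley has rolled down the deck, in m: 0 at the start behind the stop bar, 0.40 at the end pegs. Trolley about 0.5 kg (0.7 to 1.4 times that) plus the bottle; bearing friction about 0.2 N and drag 0.4 N per m/s. Free, it gains about 0.1 to 0.3 m/s2 and passes the marks at 0.17 to 0.33 m/s.
- bumper (a point): Middle of the top edge of the trolley's end board, on its downhill face. The board is dark wood, upright, 150 mm wide (x), 12 mm thick, from 18 to 70 mm over the deck; starts at rack y = 140 mm, ends at -260 mm. The bottle's axis is 110 mm uphill of this face, so a gripper fits in front of the board or over it. Moves with the trolley.
- seat (a point): Centre of the floor of the bottle's seat on the trolley: level, a square recess 32 mm wide with walls 10 mm high, 30 mm over the deck. Moves with the trolley.
- bottle: Full slim amber glass oil bottle standing in the seat, 200 mm tall, body radius 19, foot radius only 14 mm, about 0.3 kg; origin under its foot, z up. It falls over if tipped beyond about 0.16 rad, and a sudden change of the trolley's speed by some 0.1 m/s rocks it too far; steady braking up to 1 m/s2 is safe.
- stop (a joint): Stop bar of the rail: how far it is pressed down, in m; 0 up (its top 20 mm over the deck at rack y = 134 mm, just downhill of the trolley), 0.026 fully down (below the deck, trolley free). It takes about 4 N to move, has no spring and stays where it is left.
- stop_pad (a point): Centre of the top of the square steel pad (38 by 38 mm) with which the stop bar is pressed straight down; it stands outside the rim on the robot's side, at x = -126, y = 134 mm of the rack, its top 107 mm over the counter when up and 81 when down; it moves with the bar.
- spice0: small glass spice jar (r 24, 85 high) on the turntable; bystander
- spice1: small glass spice jar on the turntable; bystander
- spice2: small glass spice jar on the turntable; bystander
- lid: aluminium steamer lid, 216 across, 58 high with its knob, lying on the counter; bystander
- mug: empty white enamel mug, r 42, 80 high; bystander
- spoon: steel slotted spoon, 320 long, lying flat; bystander
- rolling_pin: short wooden rolling pin, 48 thick, 270 long, lying along y beyond the rack; bystander
Things that resemble listed ones, but are neither listed nor needed, are in the scene too. There is more than one size of the bottle; the job needs the middle-sized.

How it is judged:
By the outcome, as a careful person would: the job done as asked, in the order asked, and still so for the second after the job is handed in, with the robot touching nothing.
It also fails if it takes over 40 s, if anything falls off the work surface, if the arm or the gripper's body presses on something with over 40 N, if the wrist force passes 120 N, or if a joint passes its speed limit or range.

## Working session

There is one attempt and no reset: what is moved stays moved. The work goes in short steps, Python scripts to look and compute and a tool call to move; the robot and the scene stay as the last step left them, time stands still between calls to the robot, and variables do not carry over. Pictures are saved under pics/ and viewed, about 8 in all and at most 12, crops included, and the job is handed in when it is done.

Besides the shell and the picture viewer there is one more tool, called in YAML: its name, and indented under it one key for each argument. carry_out: Moves the arm, as the interface text tells. Its arguments: {"type":"object","properties":{"motion":{"type":"array","items":{"type":"array"}},"grip":{"type":"number"},"squeeze":{"type":"number"}},"required":["motion"]}

```bash
mkdir -p pics; ls
python3 - <<'E'
from bench import get_state, eyes
import cv2, numpy as np
for n in("scene","top"):
    d=eyes.get_image(n); cv2.imwrite(f"pics/{n}0.png",d["pixels"]); np.savez(f"{n}.npz",K=d["mtx"],E=d["extrinsics"]); print(n,d["mtx"].round(1).tolist(),np.array(d["extrinsics"]).round(3).tolist())
print(get_state())
E
```

```text
pics
scene [[502.2, 0.0, 317.2], [0.0, 502.2, 204.0], [0.0, 0.0, 1.0]] [[-0.848, 0.356, -0.392, 1.275], [0.53, 0.563, -0.635, 1.178], [-0.006, -0.746, -0.666, 1.327], [0.0, 0.0, 0.0, 1.0]]
top [[504.5, 0.0, 310.3], [0.0, 504.5, 195.3], [0.0, 0.0, 1.0]] [[0.02, -0.994, 0.108, 0.391], [-1.0, -0.021, -0.007, 0.012], [0.009, -0.107, -0.994, 1.641], [0.0, 0.0, 0.0, 1.0]]
{'time': 0.1, 'joint_positions': array([ 1.17709876,  0.32174538, -0.07004618,  1.4515669 ,  0.02257518,
        1.37080725, -0.05691433]), 'qd': array([ 0.00046612, -0.00177465,  0.00042205, -0.001578  , -0.00011944,
        0.00056785, -0.00099364]), 'joint_torque': array([-1.35454502e-04, -4.92570090e+01, -4.05522175e-01, -3.13397419e+01,
       -6.40702760e-02,  3.94854241e-02,  9.93301433e-05]), 'position': array([ 0.25749896, -0.59620956,  0.18986592]), 'tool_rot': array([-2.62447525e+00,  1.72515515e+00,  2.35319939e-03]), 'ft_force': array([-0.44611043, -0.44258006, -0.37830961]), 'torque': array([0.03268306, 0.03624282, 0.01655471]), 'grip_width': 1.0025516012672113}
```

View pics/scene0.png

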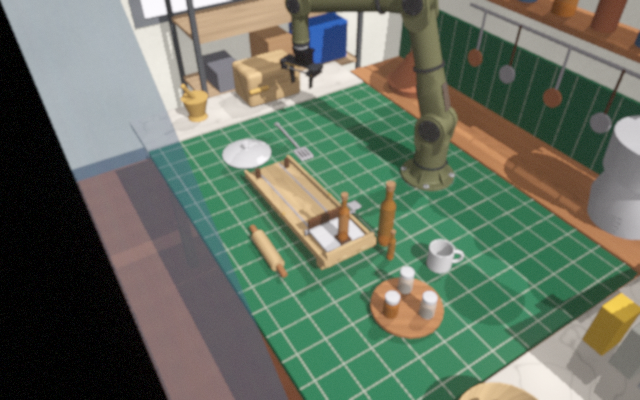

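View pics/top0.png

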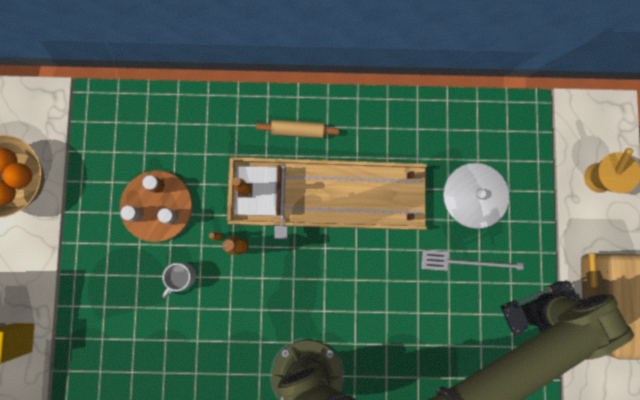

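The pictures show the rail running along world y with its uphill end on the left of the top view. What could be taken for the bottle, in top-view pixels:
- **On the trolley**, about (241,186): the middle-sized one, and the one the job needs.
- **Big bottle**, (235,245): beside the rail.
- **Small bottle**, (215,236): also beside the rail.

The pad is at (280,231), near the big bottle. I'll take a close crop to measure.

Run:
```python
import cv2
i=cv2.imread("pics/top0.png")[145:265,205:445]
cv2.imwrite("pics/c1.png",cv2.resize(i,None,fx=3.3333,fy=3.3333,interpolation=cv2.INTER_CUBIC))
```

```text
(no output)
```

View pics/c1.png

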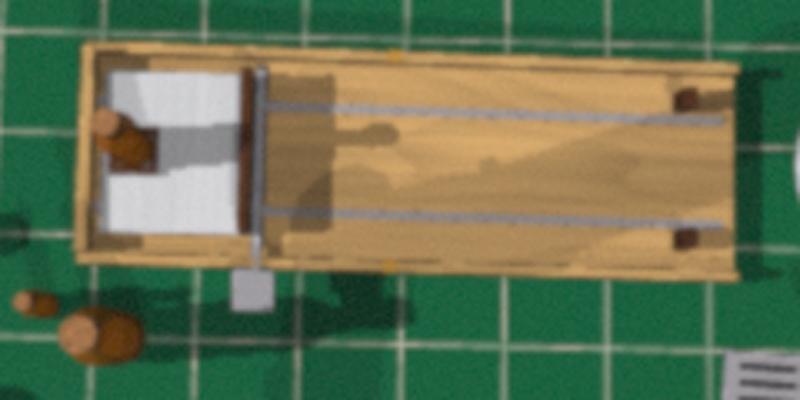

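Crop pixels: brass marks at (396,55) and (389,266), pad centre at (253,290), end board downhill face along x≈250, and peg tops at (686,98) and (686,237). The bottle in the seat is the middle-sized one.

```bash
cat > h.py <<'E'
import numpy as np
def ray(n,u,v,z):
    d=np.load(f"{n}.npz");E=d["E"]
    r=E[:3,:3]@np.linalg.solve(d["K"],[u,v,1.]);t=E[:3,3]
    return t+r*(z-t[2])/r[2]
def proj(n,p):
    d=np.load(f"{n}.npz");q=d["K"]@(np.linalg.inv(d["E"])@np.append(p,1))[:3];return q[:2]/q[2]
E
python3 - <<'E'
from h import *
c=lambda x,y:(205+(x+.5)/3.33333-.5,145+(y+.5)/3.33333-.5)
P={"m+":(396,55,.0755,99,10),"m-":(389,266,.0755,-99,10),"pad":(253,290,.107,-126,134),"bumperR":(251,70,.132,75,140),"bumperL":(249,232,.132,-75,140),
"corner+":(740,65,.059,99,-320),"corner-":(738,278,.059,-99,-320)}
A=[];B=[]
for k,(x,y,z,rx,ry) in P.items():
    p=ray("top",*c(x,y),z);P[k]=p;A.append((rx/1e3,ry/1e3));B.append(p[:2])
A=np.array(A);B=np.array(B)
a=A-A.mean(0);b=B-B.mean(0)
th=np.arctan2((a[:,0]*b[:,1]-a[:,1]*b[:,0]).sum(),(a*b).sum())
R=np.array([[np.cos(th),-np.sin(th)],[np.sin(th),np.cos(th)]]);t=B.mean(0)-R@A.mean(0)
print("yaw",th,"t",t)
for k,q,w in zip(P,A,B): print(k,w.round(4),((R@q+t-w)*1e3).round(1))
f=lambda x,y:(R@[x,y]+t).round(4)
for n,q in dict(pad=(-.126,.134),board0=(0,.14),mark=(0,.01),b15=(0,-.01),end=(0,-.26)).items(): print(n,f(*q))
for n,px,z in (("big",(80,332),.26),("small",(33,303),.1)): print(n,ray("top",*c(*px),z))
np.savez("rack.npz",R=R,t=t)
# check in scene
print("scene pad",proj("scene",[*f(-.126,.134),.107]))
E
```

```text
yaw -0.004090630823989572 t [ 0.56976271 -0.04624679]
m+ [ 0.6698 -0.0384] [-1.   1.7]
m- [ 0.4707 -0.0353] [ 0.1 -0.5]
pad [0.4448 0.089 ] [-0.5 -0.7]
bumperR [0.6431 0.0948] [ 2.2 -1.4]
bumperL [0.4958 0.0927] [-0.5  1.4]
corner+ [ 0.6702 -0.3674] [-2.8  0.8]
corner- [ 0.4671 -0.3646] [ 2.4 -1.3]
pad [0.4443 0.0883]
board0 [0.5703 0.0938]
mark [ 0.5698 -0.0362]
b15 [ 0.5697 -0.0562]
end [ 0.5687 -0.3062]
big [0.40234955 0.22143859 0.26      ]
small [0.4290623  0.28953437 0.1       ]
scene pad [354.0434342  204.21555264]
```

carry_out:
  motion:
    - [[0.015,0.02,0.001],0.06]
    - [[0.04,0.058,0.002],0.2]
    - [[0.065,0.097,0.003],0.33]
    - [[0.09,0.136,0.004],0.46]
    - [[0.115,0.175,0.005],0.6]
    - [[0.14,0.214,0.006],0.73]
    - [[0.165,0.253,0.007],0.86]
    - [[0.19,0.292,0.008],1.0]
    - [[0.21,0.33,0.009],1.1]
    - [[0.222,0.37,0.01],1.159]
    - [[0.218,0.41,0.005],1.159]
    - [[0.214,0.45,0],1.159]
    - [[0.21,0.49,-0.005],1.159]
    - [[0.206,0.53,-0.01],1.159]
    - [[0.202,0.57,-0.016],1.159]
    - [[0.198,0.61,-0.022],1.159]
    - [[0.194,0.645,-0.03],1.159]
    - [[0.19,0.672,-0.036],1.159]
    - [[0.186,0.685,-0.041],1.159]
    - [[0.186,0.685,-0.041],1.159]
  grip: 1
  squeeze: 10

```text
time: 2.1
position: [0.4426, 0.0895, 0.1492]
tool_rot: [3.141, -0.001, -0.002]
ft_force: [-0.0, 0.5, 0.6]
grip_width: 0.01
```

Run:
```python
from bench import get_state, eyes
import cv2
from h import *
s=get_state();print(s["time"],s["position"])
a=eyes.get_image("top")["pixels"][140:260,200:320];b=eyes.get_image("scene")["pixels"][140:260,300:420]
cv2.imwrite("pics/c2.png",cv2.resize(np.hstack([a,b]),None,fx=3.3333,fy=3.3333,interpolation=cv2.INTER_CUBIC))
print(proj("scene",s["position"]),get_state()["position"])
```

```text
2.1 [0.44263143 0.08951589 0.14918498]
[355.1279274  195.47104839] [0.44393959 0.08678658 0.14983204]
```

View pics/c2.png

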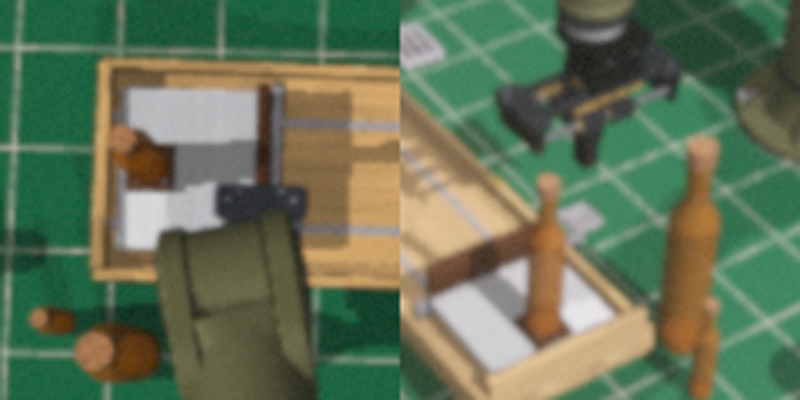

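The shut fingers, at crop (585,155), are above the pad at crop (582,220), and the gripper clears the bottles. I'll lower to just above the pad.

carry_out:
  motion:
    - [[0,0,-0.012],0]
    - [[0,0,-0.026],0]
    - [[0,0,-0.036],0]
    - [[0,0,-0.039],0]
    - [[0,0,-0.039],0]
    - [[0,0,-0.039],0]

```text
time: 2.8
position: [0.444, 0.0883, 0.111]
tool_rot: [-3.141, 0.006, -0.0]
ft_force: [-0.2, -0.2, -0.8]
grip_width: 0.003
```

carry_out:
  motion:
    - [[0,0,-0.008],0]
    - [[0,0,-0.018],0]
    - [[0,0,-0.028],0]
    - [[0,0,-0.0335],0]
    - [[0,0,-0.0335],0]

```text
time: 3.3
position: [0.4429, 0.0883, 0.0763]
tool_rot: [-3.141, 0.006, 0.003]
ft_force: [0.4, 0.4, 0.9]
grip_width: 0.006
```

Run:
```python
from bench import get_state, eyes
import cv2
from h import *
s=get_state();print(s["time"],s["position"],s["ft_force"])
b=eyes.get_image("scene")["pixels"][140:260,280:400]
a=eyes.get_image("top")["pixels"][140:260,200:320];
cv2.imwrite("pics/c3.png",cv2.resize(np.hstack([a,b]),None,fx=3.3333,fy=3.3333,interpolation=cv2.INTER_CUBIC))
s=get_state();print(s["time"],s["position"],s["ft_force"])
```

```text
3.3 [0.44293204 0.08829659 0.07628341] [0.41116215 0.35553551 0.87191213]
3.4 [0.44371292 0.08836448 0.07727147] [-0.75654271 -0.01407286 -0.149397  ]
```

View pics/c3.png

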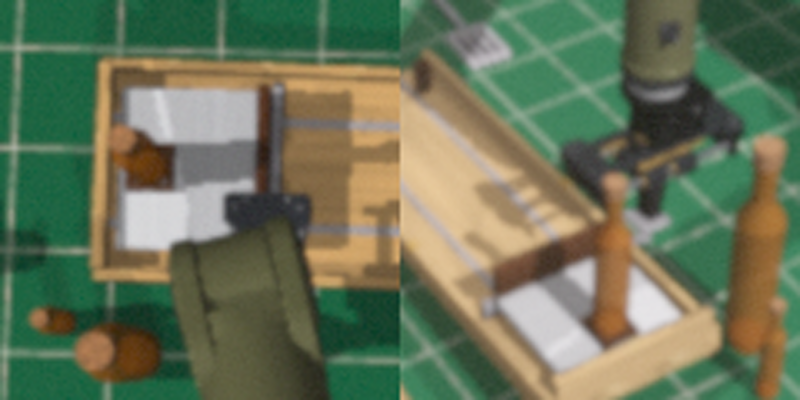

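The pad seems to sit where it was, and the bar still looks up. I'll enlarge the same region before and now, with the projected TCP marked.

Run:
```python
from bench import get_state, eyes
import cv2
from h import *
s=get_state()
B=cv2.imread("pics/scene0.png");N=eyes.get_image("scene")["pixels"]
z=lambda i:cv2.resize(i[165:235,320:390],None,fx=5.7,fy=5.7,interpolation=cv2.INTER_CUBIC)
o=np.hstack([z(B),z(N)])
def dot(p,c,k=399):
    u,v=proj("scene",p);q=(int((u-320+.5)*5.7)+k,int((v-165+.5)*5.7));cv2.circle(o,q,3,c,-1);print(p,u,v,q)
dot(s["position"],(0,0,255));
for zz,c in((.107,(255,0,0)),(.081,(255,0,255))):
  for sx,sy in((-1,-1),(1,-1),(1,1),(-1,1)): dot([.4443+sx*.019,.0883+sy*.019,zz],c,0 if zz>.1 else 399)
cv2.imwrite("pics/c4.png",o)
```

```text
[0.44371292 0.08836448 0.07727147] 353.83547329089396 210.18759973051067 (594, 260)
[0.42529999999999996, 0.0693, 0.107] 355.2986325708291 199.47139963909393 (204, 199)
[0.4633, 0.0693, 0.107] 346.78318142912747 203.14157718975457 (155, 220)
[0.4633, 0.1073, 0.107] 352.76118265484774 209.06195593234463 (189, 254)
[0.42529999999999996, 0.1073, 0.107] 361.3404052064213 205.29495963969842 (238, 232)
[0.42529999999999996, 0.0693, 0.081] 354.98480049205574 204.73203498249765 (601, 229)
[0.4633, 0.0693, 0.081] 346.54644300704086 208.41020754003225 (553, 250)
[0.4633, 0.1073, 0.081] 352.46468846426535 214.34404578955872 (586, 284)
[0.42529999999999996, 0.1073, 0.081] 360.9656917455218 210.56975078708027 (635, 262)
```

View pics/c4.png

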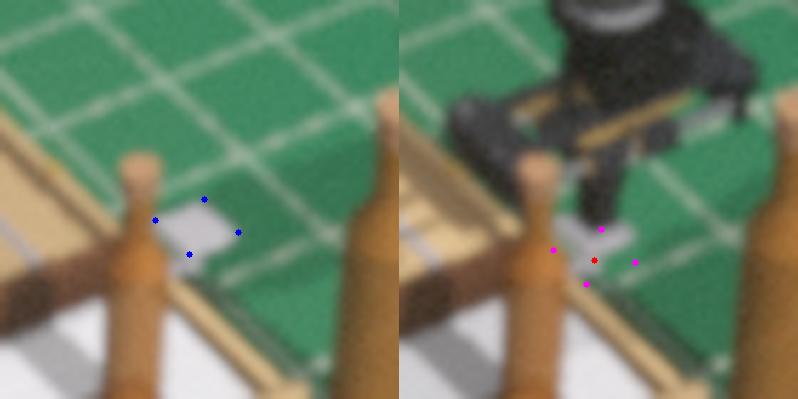

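The pad has not moved. The finger tip, at crop (598,225), sits about 6 px above the projected TCP, so the real tips look about 30 mm higher than the reported TCP. I'll probe 8 mm lower and read the force.

carry_out:
  motion:
    - [[0,0,-0.003],0]
    - [[0,0,-0.006],0]
    - [[0,0,-0.008],0]
    - [[0,0,-0.008],0]

```text
time: 3.85
position: [0.4443, 0.0883, 0.0695]
tool_rot: [-3.141, 0.006, -0.002]
ft_force: [0.4, 0.2, 1.5]
grip_width: 0.008
```

Run:
```python
from bench import get_state, eyes
import cv2
from h import *
B=cv2.imread("pics/scene0.png");
T=eyes.get_image("top")["pixels"];N=eyes.get_image("scene")["pixels"];print(get_state()["ft_force"],get_state()["position"])
z=lambda i:cv2.resize(i,None,fx=8,fy=8,interpolation=cv2.INTER_CUBIC)
cv2.imwrite("pics/c5.png",np.hstack([z(B[180:230,330:380]),z(N[180:230,330:380])]))
cv2.imwrite("pics/c5t.png",T)
```

```text
[ 2.07898203 -0.00325618  1.22605935] [0.4440468  0.08831309 0.06946077]
```

View pics/c5.png

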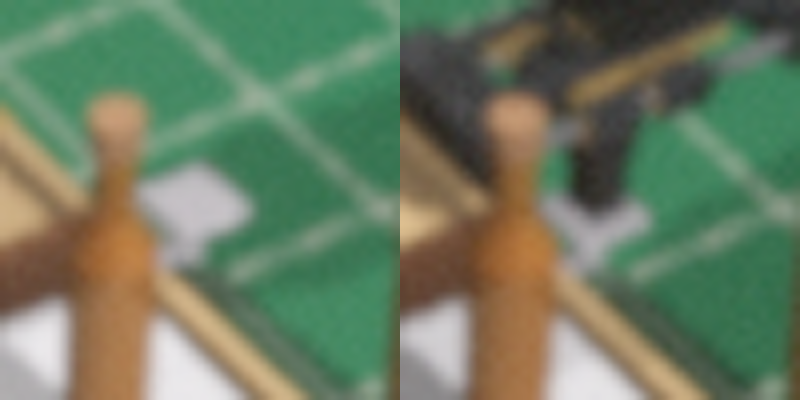

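The pad's right corner has dropped about 7 crop px, roughly 4 mm, so the fingers are pressing it. The tips really are about 32 mm above the reported TCP. I'll press on, watching force and z for the bottom.

carry_out:
  motion:
    - [[0,0,-0.009],0]
    - [[0,0,-0.018],0]
    - [[0,0,-0.025],0]
    - [[0,0,-0.027],0]

```text
time: 4.35
position: [0.444, 0.0884, 0.0474]
tool_rot: [3.138, -0.006, -0.004]
ft_force: [-21.9, -4.0, 65.9]
grip_width: 0.005
```

The pad has bottomed out, with 66 N on the wrist and z at 0.0474 as predicted. Before moving I'll prepare a board tracker on the stored images, since the clock stands still.

```bash
cat > track.py <<'E'
import cv2,sys
from h import *
r=np.load("rack.npz");R,t=r["R"],r["t"]
def prof(img,n,rx):
    ys=np.arange(.30,-.30,-.001);o=[]
    for y in ys:
        p=R@[rx,y]+t;u,v=proj(n,[*p,.055+.05*y+.070])
        o.append(cv2.getRectSubPix(img,(1,1),(u,v))[0,0])
    return ys,np.array(o,float)
def board(img,n,rx):   # uphill top edge of board: white(blue high)->dark, returns joint s
    ys,o=prof(img,n,rx);b=cv2.GaussianBlur(o[:,:1],(1,9),0)[:,0]
    d=b[:-12]-b[12:];k=d.argmax();return round(.14-(ys[k+6]-.012),4),round(d[k])
if __name__=="__main__":
    for f,n in(("top0","top"),("c5t","top"),("scene0","scene")):
        i=cv2.imread(f"pics/{f}.png");print(f,[board(i,n,x) for x in(.03,.045,.06,.07)])
E
python3 track.py
```

```text
top0 [(np.float64(0.001), 156), (np.float64(0.001), 156), (np.float64(0.001), 155), (np.float64(0.0), 84)]
c5t [(np.float64(0.002), 142), (np.float64(0.002), 139), (np.float64(0.002), 137), (np.float64(0.001), 80)]
scene0 [(np.float64(-0.03), 80), (np.float64(-0.03), 86), (np.float64(-0.028), 112), (np.float64(-0.027), 117)]
```

carry_out:
  motion:
    - [[0,0,0.03],0]
    - [[0.005,-0.04,0.04],0]
    - [[0.03,-0.085,0.04],0]
    - [[0.06,-0.13,0.04],0]
    - [[0.09,-0.175,0.035],0]
    - [[0.115,-0.215,0.02],0]
    - [[0.126,-0.238,0.0075],0]

```text
time: 5.05
position: [0.5705, -0.1532, 0.048]
tool_rot: [3.141, -0.01, -0.001]
ft_force: [-0.5, -0.3, 0.2]
grip_width: 0.009
```

```bash
cat > snap.py <<'E'
import sys
from bench import get_state, eyes
from track import *
for k in range(int(sys.argv[2])):
    T0=get_state()["time"];i=eyes.get_image("top")["pixels"];cv2.imwrite(f"pics/{sys.argv[1]}{k}.png",i)
    print(T0,[tuple(map(float,board(i,"top",x))) for x in(-.03,.03,.045,.06)])
s=get_state();print(s["time"],s["position"].round(4),s["ft_force"].round(1))
E
python3 snap.py p 1
```

```text
5.05 [(0.117, 145.0), (0.117, 142.0), (0.117, 137.0), (0.117, 139.0)]
5.1 [ 0.5697 -0.1589  0.0447] [ 1.5 -4.8 -0.7]
```

```bash
python3 snap.py q 1
```

```text
5.1 [(0.127, 145.0), (0.127, 139.0), (0.127, 140.0), (0.127, 140.0)]
5.15 [ 0.5679 -0.1556  0.0453] [-1.   0.2  0. ]
```

carry_out:
  motion:
    - [[0,0,0],0]

```text
time: 5.25
position: [0.5682, -0.1495, 0.0476]
tool_rot: [-3.139, 0.008, 0.006]
ft_force: [-0.1, 0.7, 0.9]
grip_width: 0.001
```

```bash
python3 snap.py r 1
```

```text
5.25 [(0.16, 147.0), (0.16, 140.0), (0.16, 139.0), (0.16, 142.0)]
5.3 [ 0.5687 -0.1483  0.0486] [0.6 0.6 0.1]
```

carry_out:
  motion:
    - [[0,0,0],0]
    - [[0,-0.006,0],0]
    - [[0,-0.023,-0.001],0]
    - [[0,-0.046,-0.002],0]
    - [[0,-0.07,-0.003],0]
    - [[0,-0.092,-0.004],0]
    - [[0,-0.109,-0.005],0]
    - [[0,-0.121,-0.005],0]
    - [[0,-0.128,-0.006],0]
    - [[0,-0.131,-0.006],0]
    - [[0,-0.132,-0.006],0]
    - [[0,-0.132,-0.006],0]
    - [[0,-0.132,-0.006],0]

```text
time: 6.6
position: [0.57, -0.2807, 0.0439]
tool_rot: [-3.141, 0.004, -0.0]
ft_force: [-0.8, -1.0, 0.4]
grip_width: 0.006
```

```bash
python3 snap.py s 1
python3 - <<'E'
from bench import eyes
import cv2,numpy as np
b=eyes.get_image("scene")["pixels"][100:270,220:420];a=cv2.imread("pics/s0.png")[110:280,240:440]
cv2.imwrite("pics/c6.png",cv2.resize(np.hstack([a,b]),None,fx=2,fy=2,interpolation=cv2.INTER_CUBIC))
E
```

```text
6.6 [(0.356, 118.0), (0.355, 128.0), (0.356, 101.0), (0.356, 94.0)]
6.65 [ 0.57   -0.2807  0.0439] [-0.3 -0.1 -0.7]
```

View pics/c6.png

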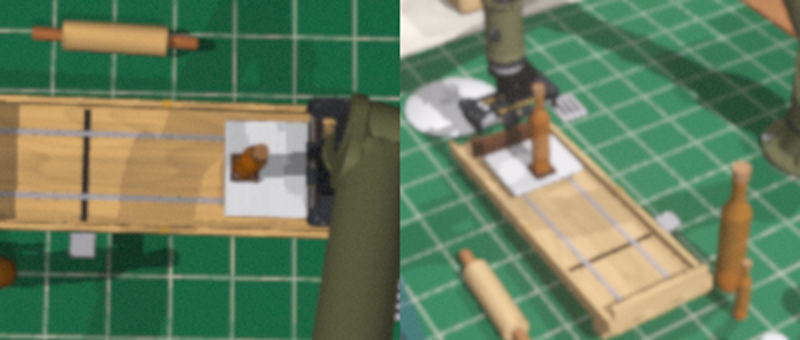

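The picture shows the trolley caught against the fingers at joint ≈0.356. The bottle stands upright in its seat and the bar is down (dark slot at crop (86,165)). I'll hold for 2.2 s.

carry_out:
  motion:
    - [[0,0,0],0]
    - [[0,0,0],0]
    - [[0,0,0],0]
    - [[0,0,0],0]
    - [[0,0,0],0]
    - [[0,0,0],0]
    - [[0,0,0],0]
    - [[0,0,0],0]
    - [[0,0,0],0]
    - [[0,0,0],0]
    - [[0,0,0],0]
    - [[0,0,0],0]
    - [[0,0,0],0]
    - [[0,0,0],0]
    - [[0,0,0],0]
    - [[0,0,0],0]
    - [[0,0,0],0]
    - [[0,0,0],0]
    - [[0,0,0],0]
    - [[0,0,0],0]

```text
time: 8.7
position: [0.5698, -0.2818, 0.0439]
tool_rot: [3.142, -0.006, 0.0]
ft_force: [0.7, -0.1, -0.1]
grip_width: 0.005
```

```bash
python3 snap.py t 4
```

```text
8.7 [(0.356, 106.0), (0.356, 128.0), (0.356, 95.0), (0.356, 94.0)]
8.75 [(0.356, 109.0), (0.356, 125.0), (0.356, 96.0), (0.356, 93.0)]
8.8 [(0.356, 107.0), (0.356, 128.0), (0.356, 97.0), (0.356, 93.0)]
8.85 [(0.356, 107.0), (0.356, 126.0), (0.356, 99.0), (0.356, 94.0)]
8.9 [ 0.5698 -0.2818  0.0439] [-0.3  0.1  0.6]
```

carry_out:
  motion:
    - [[0,-0.0005,0],0]
    - [[0,-0.0015,0],0]
    - [[0,-0.003,0],0]
    - [[0,-0.005,0],0]
    - [[0,-0.007,0],0]
    - [[0,-0.009,0],0]
    - [[0,-0.011,0],0]
    - [[0,-0.013,0],0]
    - [[0,-0.015,0],0]
    - [[0,-0.017,0],0]
    - [[0,-0.019,0],0]
    - [[0,-0.021,0],0]
    - [[0,-0.023,0],0]
    - [[0,-0.025,0],0]
    - [[0,-0.027,0],0]
    - [[0,-0.029,0],0]
    - [[0,-0.0305,0],0]
    - [[0,-0.0315,0],0]
    - [[0,-0.0325,0],0]
    - [[0,-0.0335,0],0]

```text
time: 10.9
position: [0.5698, -0.3152, 0.0439]
tool_rot: [-3.142, 0.006, -0.0]
ft_force: [0.0, 0.0, -0.9]
grip_width: 0.006
```

carry_out:
  motion:
    - [[0,-0.001,0],0]
    - [[0,-0.002,0],0]
    - [[0,-0.003,0],0]
    - [[0,-0.004,0],0]
    - [[0,-0.005,0],0]
    - [[0,-0.006,0],0]
    - [[0,-0.007,0],0]
    - [[0,-0.008,0],0]
    - [[0,-0.009,0],0]
    - [[0,-0.01,0],0]
    - [[0,-0.011,0],0]
    - [[0,-0.012,0],0]
    - [[0,-0.013,0],0]
    - [[0,-0.014,0],0]
    - [[0,-0.015,0],0]
    - [[0,-0.016,0],0]
    - [[0,-0.017,0],0]
    - [[0,-0.018,0],0]
    - [[0,-0.019,0],0]
    - [[0,-0.02,0],0]

```text
time: 12.9
position: [0.5697, -0.3353, 0.0439]
tool_rot: [3.142, -0.006, 0.0]
ft_force: [0.4, -0.2, 0.2]
grip_width: 0.004
```

```bash
python3 snap.py u 1
python3 - <<'E'
from bench import eyes
import cv2,numpy as np
b=eyes.get_image("scene")["pixels"][120:200,220:320];a=cv2.imread("pics/u0.png")[140:240,340:460]
cv2.imwrite("pics/c7.png",np.hstack([cv2.resize(a,(420,350),interpolation=2),cv2.resize(b,(438,350),interpolation=2)])[:, :800])
E
```

```text
12.9 [(0.392, 147.0), (0.392, 143.0), (0.392, 141.0), (0.392, 144.0)]
12.95 [ 0.5697 -0.3356  0.0439] [ 0.1 -0.5  0.2]
```

View pics/c7.png

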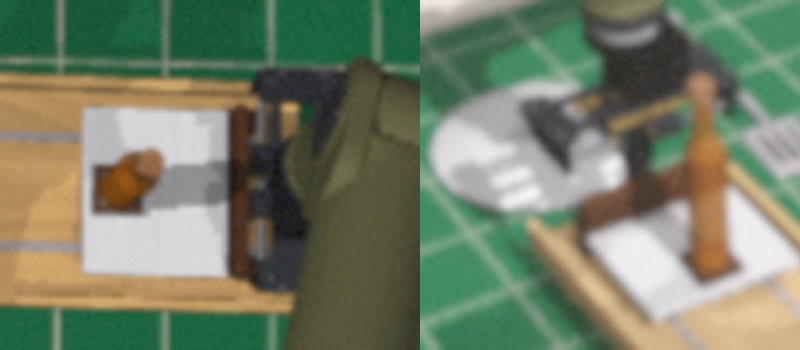

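carry_out:
  motion:
    - [[0,-0.002,0],0]
    - [[0,-0.004,0],0]
    - [[0,-0.007,0],0]
    - [[0,-0.011,0],0]
    - [[0,-0.015,0],0]
    - [[0,-0.018,0],0]
    - [[0,-0.02,0],0]
    - [[0,-0.02,0],0]

```text
time: 13.8
position: [0.5696, -0.3557, 0.0438]
tool_rot: [3.141, -0.007, -0.0]
ft_force: [0.9, -0.5, 0.3]
grip_width: 0.007
```

```bash
python3 snap.py v 1
```

```text
13.8 [(0.392, 160.0), (0.391, 155.0), (0.391, 158.0), (0.392, 149.0)]
13.85 [ 0.5697 -0.3554  0.0438] [-1.5 -0.1  0.2]
```

The trolley has stayed at the same place while the fingers moved on, so it rests on the pegs. I'll lift away.

carry_out:
  motion:
    - [[0,0,0.02],0]
    - [[0,0,0.05],0]
    - [[0,0,0.09],0]
    - [[0,0,0.13],0]
    - [[0,0,0.17],0]
    - [[0,0,0.2],0]
    - [[-0.03,0,0.21],0]
    - [[-0.07,0,0.21],0]
    - [[-0.11,-0.01,0.21],0]
    - [[-0.15,-0.03,0.21],0]
    - [[-0.18,-0.06,0.21],0]
    - [[-0.2,-0.1,0.21],0]
    - [[-0.21,-0.13,0.21],0]
    - [[-0.215,-0.15,0.21],0]
    - [[-0.215,-0.15,0.21],0]

```text
time: 15.35
position: [0.3522, -0.5082, 0.2531]
tool_rot: [3.141, -0.014, -0.002]
ft_force: [0.4, -0.5, 0.9]
grip_width: 0.003
```

```bash
python3 snap.py w 1
python3 - <<'E'
from bench import eyes
import cv2,numpy as np
b=eyes.get_image("scene")["pixels"][100:280,220:420];a=cv2.imread("pics/w0.png")[110:290,240:440]
cv2.imwrite("pics/c8.png",cv2.resize(np.hstack([a,b]),None,fx=2,fy=2,interpolation=cv2.INTER_CUBIC))
E
```

```text
15.35 [(0.391, 155.0), (0.391, 149.0), (0.392, 144.0), (0.392, 142.0)]
15.4 [ 0.354  -0.5059  0.2533] [ 1.1  0.9 -0.5]
```

View pics/c8.png

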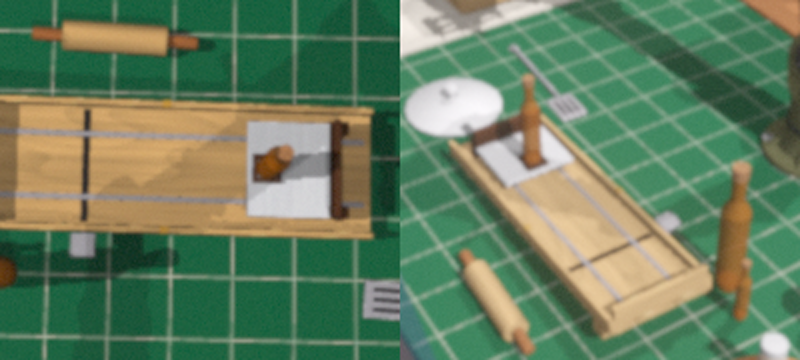

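The board sits against both pegs (crop (342,128) and (340,211)), the bottle is upright in its seat, the bar is down and the bystanders are where they were.

```bash
python3 -c "from bench import ticket;print(ticket.close_job())"
```

```text
the job is handed in; nothing more can be done
None
```

The job is handed in, at 15.4 s of the 40 s. The trolley rests against the end pegs, the bottle stands in its seat and the gripper is clear.

- **Press:** I pressed the pad to its end stop. My first press only reached the top of the pad, because the real finger tips are about 32 mm above the reported TCP. I found that in the pictures and pressed again. At the bottom the wrist read about 66 N up and 22 N sideways, more than the pad needed but under the 120 N limit. I did not check separately that all of that force went through the finger tips.
- **Roll and catch:** The trolley rolled untouched past joint 0.16, where I measured it at about 0.22 m/s with the fingers still well ahead of it. I then caught it with moving fingers on the end board, braking at about 0.5 m/s² to about 0.356. I did not image the moment of contact, so its softness shows only in the bottle standing upright afterwards.
- **Hold:** It stayed at 0.356 for more than 2.2 s, clear of the pegs.
- **Lowering:** I let it down at 10 to 20 mm/s until it stopped on the pegs, then took the gripper away.

In the last picture the end board touches both pegs, the bottle is upright and the bar is down. The rolling pin, lid, spoon and other bottles in view are where they were. The mug and jars were outside that crop, and the arm did not go near them.

One check disagreed: my tracker read 0.392 at the pegs where 0.400 is nominal. I put that down to camera and fit error, since the trolley did not move when the fingers went on another 20 mm.

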